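Shim the nodding bedside cabinet

ROBOT

A 7-joint arm with a two-finger parallel gripper is mounted at the origin on the work surface. World frame = base frame: x ahead of the robot, y to its left, z up, the work surface at z = 0. Lengths are in mm, angles in rad, forces in N, time in s.
With the tool pointing down it reaches from about 400 to 875 mm from the base axis. Payload 4.4 kg.
Tool frame: the origin (TCP) lies at the very end of the fingers, on their centre line; the grasp point (between the pads) lies 19 mm behind it; z points along the fingers, y is the direction in which the jaws open and shut (so a half turn about z gives the same grasp; the last joint's range is limited). The gripper opens to 85 mm and grips with 20 to 120 N. Pads are 22 mm wide; open, the fingers measure 114 mm over their backs; the gripper's body (76 mm by 85 mm) begins 54 mm behind the grasp point. The pads swing forward as they close: fully open they stand 13 mm farther back than shut.
Start: joints at [1.156, 0.628, 0.038, 1.517, -0.027, 0.996, -0.02], TCP at [222.18, -610.864, 207.813] pointing down, gripper open.
Joint ranges: [-3.06, 3.06], [-0.37, 2.12], [-1.25, 1.32], [0.18, 2.47], [-1.1, 4.24], [0.23, 1.98], [-2.94, 2.94]. Speed limits (rad/s): [2.57, 2.57, 3.14, 3.14, 3.14, 3.14, 3.14].

INTERFACE

Orientations are given as [roll, pitch, yaw] about the fixed x, y, z axes, in that order (R = Rz(yaw) Ry(pitch) Rx(roll)).
In Python, from cell import ctrl, eyes gives the robot as it stands.
- The arm moves only by the tool move_arm, never from a script. Its argument "increments" is a list of rows, each a list of 6 numbers: the shift along the tool's x, y, z in cm, then the turn, a rotation vector about the tool's x, y, z in degrees. In form: [[x, y, z, wx, wy, wz], ...]. A call has 1 to 20 rows; each row is the pose to reach, as a shift and turn from the pose commanded when the call began, along the tool's axes at that moment; what a row does not reach only later rows make up. A row lasts 1/10 s, in which the tool goes at most 50 mm and 8.59 degrees, less where a joint would pass 70% of its speed; a pose out of reach is approached as far as the arm can. A call with a gripper value outside its range is refused whole. "grip" is the opening, from -1 (shut) to 1 (fully open), set as the call begins (left out, the last holds). The fingers move at their own pace and stop on an object; the grip force is fixed at half the most. Time passes only in rows, so rows that repeat a pose let the fingers close. It gives the time, the measured TCP pose, the force and the opening at its end, in the units of the state.
- ctrl.read_state(): the state, without advancing time (a new reading comes with each control period).
- eyes.get_image(name): name is "side" or "top"; returns the picture (400x640x3 uint8, red, green, blue); there is no depth.
- eyes.calibration(name): a dict with "fx", "fy", "cx", "cy" (pixels), "pose" (4x4, takes a point from camera to world coordinates). Camera axes: x right, y up, looking along -z (the intrinsics and any distortion apply to the point x, -y, -z); pixel columns grow to the right and rows downward; lengths in mm; the calibration is good to about 2 mm. A picture is of the moment at which its call begins. calibration takes no time and is no camera call.
- ctrl.finish_job(): hands the job in, once; it reports no verdict.
The state is a dict: "clock": time; "qpos": joint angles; "qd": joint speeds; "tau": joint torques, N m; "eef_pos": TCP position; "tool_rot": TCP orientation; "force": force on the tool from outside, world axes, zero at the start; "torque": the same for the moment, N m; "width": finger opening in mm.
Only numpy, scipy, OpenCV 4.12 (cv2) and the standard library are available. Lean on these libraries where they do the work, as an engineer would, in place of code of your own. Each camera call takes 0.05 s, during which the arm holds its last target. There are 200 camera calls.

TASK

The tiny white cabinet on the blue crate nods, because its front foot hangs a few millimetres clear of the crate. Pick up the wooden shim by its fin, lay it flat in front of the cabinet and slide it, thin end first and square on, under the middle of the foot until you feel the foot nip it gently: bearing on it, not rattling loose and not jacked up hard. Let go and leave it there; do not force the shim or push the cabinet with the robot, and leave everything else where it stands.

Things in the scene. Friction and masses are not known exactly. Their poses are not given: they have to be found in the camera images.
- foot_line (a point): Point on the crate top (z = 0) straight below the middle of the cabinet's one front foot, mid-width of the cabinet. x points level into the cabinet, square to its front (the way to slide); z up. The foot, a grey round bar 12 mm thick and 30 mm wide across, hangs clear of the crate by a gap that differs each time, 5 to 9 mm, and is not measured: feel it. Behind it is clear for 115 mm.
- cabinet: White plastic cabinet, shut door in front, 132 deep x 150 wide mm, underside 22 and top 192 mm up; front 18 mm before foot_line (door knob 12 mm more, 77 mm up, at one side). A springy bracket on a batten fixed behind holds it: the foot gives 1 mm upwards per 10 N. Origin: on the bracket, 125 mm behind foot_line, 22 mm up; x to the back, z up.
- shim_grip (a point): Centre of the upright fin of the wooden shim, the place to grip. The fin is 34 mm long (along the shim, x), 10 mm thick (y) and stands from 14 to 69 mm above the shim's flat underside; this point is 42 mm above the underside. x points to the thin end, z up.
- shim: Pale wooden tapered shim (spacer blade) with a grip fin, 24 mm wide, about 90 g, lying flat at the start. Origin on its underside below the fin's centre, x to the thin end; it reaches 20 mm behind, 160 mm ahead. From the thin end (3 mm) it thickens 1 mm per 8 mm, to 14 mm at 88 mm, then stays 14. The taper holds itself when let go.
- shim_tip (a point): Middle of the shim's thin end, 160 mm ahead of the fin's centre, 1.5 mm above the underside. Slid flat the shim drags little until the foot meets the taper; then the resistance climbs about 2 to 3 N per mm. A proper nip is 0.8 to 7 N from the foot, a push about 4 to 12 N above the free drag; over 12 N from the foot is forcing it.
- tumbler: Bystander, to be left alone: clear glass tumbler, 72 mm wide, 100 mm tall; origin at the centre of its underside.
- eggcup: Bystander, to be left alone: green ceramic egg cup, 50 mm wide, 62 mm tall; origin at the centre of its underside.
- keys: Bystander, to be left alone: steel key ring with three flat keys, about 80 mm across, 5 mm high; origin at the ring's centre.
- clock: Bystander, to be left alone: small black alarm clock, 45 x 100 x 76 mm; origin at the centre of its underside.
- torch: Bystander, to be left alone: aluminium pocket torch lying down, 135 mm long, 36 mm high; origin at the centre of its underside.
Mind the look-alikes: they are no part of the job. Of the things like the shim, leave any that is purple or red; of the rest the larger one is meant.

How it is judged (in metres and radians):
On the way, in this order (a step that is already met when the one before it is completed fails the run):
1. the shim is held in the fingers, square to the cabinet, with its thin end brought close to the foot (within 70 mm before it) (angle between the x axis of shim and the x axis of foot_line, either way round below 0.2 rad and y of shim_tip in the frame of foot_line between -0.012 and 0.012 m and x of shim_tip in the frame of foot_line above -0.07 m and contact force between the fingers and shim above 1 N), for 0.1 s.
2. the thin end is past the foot and the foot bears on the shim, which is still held (x of shim_tip in the frame of foot_line above 0.01 m and contact force between shim and cabinet above 0.5 N and contact force between the fingers and shim above 1 N), for 0.1 s.
At the end, for the whole second after the job is handed in: The shim lies flat on the crate (within 0.06 rad), at rest and let go, its thin end at least 12 mm past the foot, within 12 mm of the foot's middle and 0.2 rad of square, and the foot bears on it with 0.8 to 7 N (angle between the x axis of shim and the x axis of foot_line, either way round below 0.2 rad and angle between shim's own z axis and vertical below 0.06 rad and y of shim_tip in the frame of foot_line between -0.012 and 0.012 m and x of shim_tip in the frame of foot_line above 0.012 m and contact force between shim and cabinet between 0.8 and 7 N and height (world z) of shim below 0.003 m and linear speed of shim below 0.01 m/s); the robot touches nothing.
It fails at once if the shim is forced: more than 12 N between shim and cabinet (contact force between shim and cabinet above 12 N).
It fails at once if the robot itself pushes on the cabinet with more than 5 N (contact force between the arm and cabinet above 5 N).
It fails at once if the fingers push on the cabinet with more than 5 N (contact force between the fingers and cabinet above 5 N).
It fails at once if a bystander is moved by more than 30 mm (distance of any of tumbler, eggcup, keys, clock, torch from where it was at the start of the episode above 0.03 m).
It also fails if it takes over 58 s, if anything falls off the work surface, if the arm or the gripper's body presses on something with over 40 N, if the wrist force passes 120 N, or if a joint passes its speed limit or range.

## Working session

There is one attempt and no reset: what is moved stays moved. The work goes in short steps, Python scripts to look and compute and a tool call to move; the robot and the scene stay as the last step left them, time stands still between calls to the robot, and variables do not carry over. Pictures are saved under pics/ and viewed, about 8 in all and at most 12, crops included, and the job is handed in when it is done.

Besides the shell and the picture viewer there is one more tool, called after "Call:" by a JSON object that holds its "op" and its "data", one argument or row to a line. move_arm: Moves the arm, as the interface text tells. Its arguments: {"type":"object","properties":{"increments":{"type":"array","items":{"type":"array","items":{"type":"number"}}},"grip":{"type":"number"}},"required":["increments"]}

```bash
ls; mkdir -p pics; python3 - <<'E'
from cell import ctrl,eyes
import cv2,numpy as np
for n in("side","top"):
    im=eyes.get_image(n); cv2.imwrite(f"pics/{n}0.png",im[:,:,::-1]); c=eyes.calibration(n); print({k:(np.round(v,3).tolist()) for k,v in c.items()})
print(ctrl.read_state())
E
```

```text
pics
{'fx': 446.785, 'fy': 446.785, 'cx': 314.338, 'cy': 200.259, 'pose': [[-0.975, 0.168, -0.148, 364.915], [-0.224, -0.726, 0.651, 654.641], [0.002, 0.667, 0.745, 849.207], [0.0, 0.0, 0.0, 1.0]]}
{'fx': 445.483, 'fy': 445.483, 'cx': 321.684, 'cy': 199.361, 'pose': [[0.027, 0.983, -0.18, 274.437], [-1.0, 0.029, 0.007, -11.807], [0.012, 0.18, 0.984, 1435.839], [0.0, 0.0, 0.0, 1.0]]}
{'clock': 0.1, 'qpos': array([ 1.15620126,  0.62930147,  0.03843658,  1.51824836, -0.02700732,
        0.99629959, -0.02002209]), 'qd': array([ 1.11347050e-04, -2.52476994e-03, -8.53878268e-05, -4.07405095e-03,
       -2.14845307e-04,  8.54094254e-04, -1.66979797e-03]), 'tau': array([ 3.34013777e-03, -5.64527929e+01,  1.23055849e+00, -1.93971634e+01,
        1.12292968e-02,  5.48025899e-03,  1.71689010e-05]), 'eef_pos': array([ 221.97944449, -610.28802532,  206.95620526]), 'tool_rot': array([-3.13985352e+00,  8.83284341e-06,  3.48776059e-01]), 'force': array([ 0.54686733, -0.17003234,  0.29253125]), 'torque': array([-0.04279643,  0.06297313, -0.03357324]), 'width': 85.04521985796967}
```

View pics/top0.png

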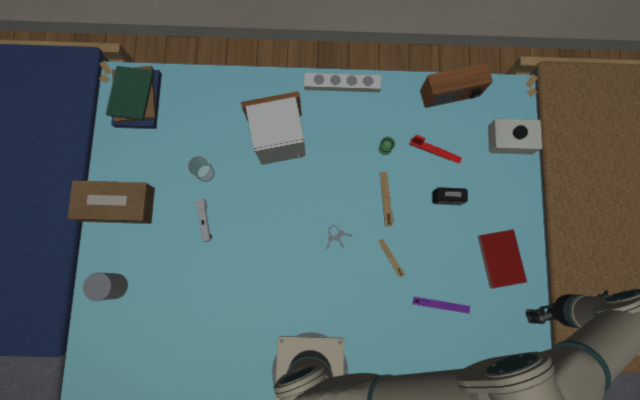

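View pics/side0.png

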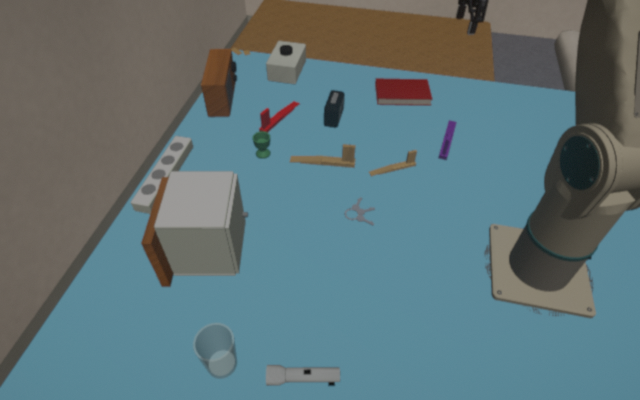

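The top view shows the cabinet at about (275,130) with its front towards the robot. The larger wooden shim is at (387,198), fin near (389,217), thin end away from the robot. The smaller wooden, red and purple ones are look-alikes. Next I'll measure them.

```bash
cat > h.py <<'E'
from cell import ctrl,eyes
import cv2,numpy as np
def ray(n,u,v):
    c=eyes.calibration(n);P=np.array(c["pose"])
    return P[:3,3],P[:3,:3]@np.array([(u-c["cx"])/c["fx"],-(v-c["cy"])/c["fy"],-1])
def onz(n,u,v,z):
    o,d=ray(n,u,v);return o+d*(z-o[2])/d[2]
def proj(n,p):
    c=eyes.calibration(n);P=np.array(c["pose"]);q=P[:3,:3].T@(np.array(p)-P[:3,3])
    return np.array([c["cx"]-c["fx"]*q[0]/q[2],c["cy"]+c["fy"]*q[1]/q[2]])
E
python3 - <<'E'
from h import *
t=cv2.imread("pics/top0.png");s=cv2.imread("pics/side0.png")
a=cv2.resize(t[85:245,235:415],None,fx=4.4,fy=3.75*4.4/3.75,interpolation=cv2.INTER_CUBIC)[:600]
cv2.imwrite("pics/c1.png",cv2.resize(t[85:235,235:415],None,fx=4,fy=4,interpolation=cv2.INTER_CUBIC))
cv2.imwrite("pics/c2.png",cv2.resize(s[130:290,140:360],None,fx=3.6,fy=3.6,interpolation=cv2.INTER_CUBIC))
for n,im in(("top",t),("side",s)):
    h=cv2.cvtColor(im,cv2.COLOR_BGR2HSV)
    m=cv2.inRange(h,(8,60,70),(25,255,255))
    for c in cv2.findContours(m,0,1)[0]:
        if 60<cv2.contourArea(c)<1500:
            r=cv2.minAreaRect(c);print(n,cv2.contourArea(c),np.round(cv2.boxPoints(r),1).tolist())
    m=cv2.inRange(h,(0,0,150),(180,45,255))
    for c in cv2.findContours(m,0,1)[0]:
        if cv2.contourArea(c)>1000: print(n,"white",cv2.approxPolyDP(c,3,True)[:,0].tolist())
E
```

```text
top 179.5 [[621.0, 355.0], [639.0, 355.0], [639.0, 372.0], [621.0, 372.0]]
top 273.0 [[552.9000244140625, 320.1000061035156], [576.0999755859375, 318.0], [578.2000122070312, 341.0], [555.0, 343.1000061035156]]
top 158.5 [[378.20001220703125, 241.10000610351562], [382.6000061035156, 238.39999389648438], [403.79998779296875, 273.70001220703125], [399.3999938964844, 276.3999938964844]]
top 301.5 [[379.79998779296875, 172.5], [387.29998779296875, 171.8000030517578], [392.70001220703125, 223.8000030517578], [385.20001220703125, 224.60000610351562]]
top 198.5 [[241.0, 101.0999984741211], [298.20001220703125, 91.19999694824219], [299.20001220703125, 97.4000015258789], [242.10000610351562, 107.30000305175781]]
top 127.5 [[145.0, 117.0], [145.0, 86.0], [153.0, 86.0], [153.0, 117.0]]
top white [[294, 99], [247, 107], [254, 146], [302, 137]]
side 769.0 [[140.8000030517578, 177.39999389648438], [167.0, 176.89999389648438], [169.0, 285.0], [142.8000030517578, 285.5]]
side 228.0 [[369.6000061035156, 172.1999969482422], [414.20001220703125, 149.39999389648438], [420.1000061035156, 160.89999389648438], [375.5, 183.6999969482422]]
side 484.5 [[290.70001220703125, 161.0], [292.3999938964844, 140.3000030517578], [354.6000061035156, 145.5], [352.8999938964844, 166.1999969482422]]
side white [[172, 172], [156, 225], [222, 225], [231, 172]]
```

View pics/c1.png

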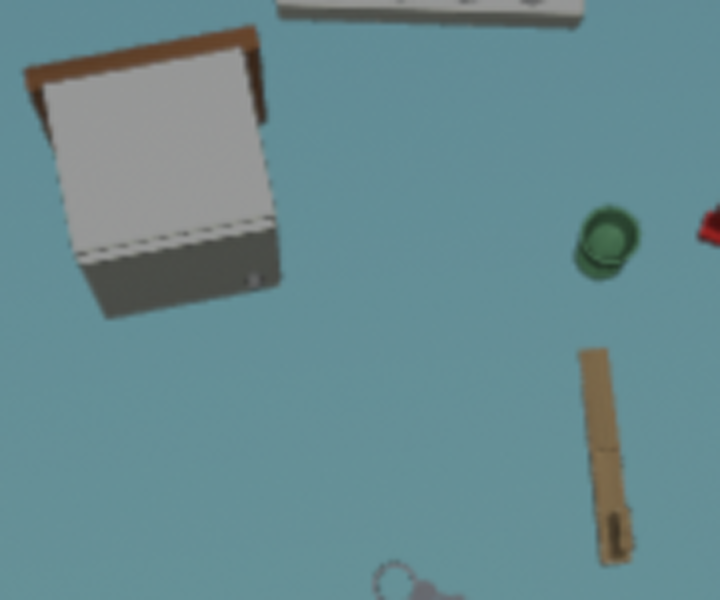

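View pics/c2.png

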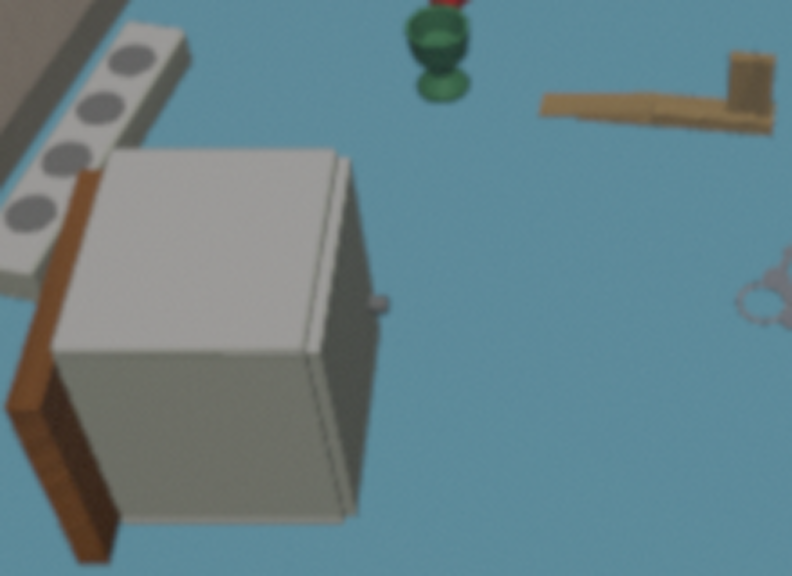

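c1 shows the cabinet's top face with front corners (82,262) and (275,224) in the crop. Its front bottom edge runs (107,318)–(280,283). The shim's thin end is at (593,350), its rear at (616,563) and the fin top around (615,533). In c2 the knob is at (378,304), near the right end of the front, and the shim fin top is at (752,55).

```bash
python3 - <<'E'
from h import *
T=lambda x,y,z:onz("top",235+(x-1.5)/4,85+(y-1.5)/4,z)
S=lambda x,y,z:onz("side",140+(x-1.3)/3.6,130+(y-1.3)/3.6,z)
f=np.round
def an(a,b):
    d=b-a;return f(np.linalg.norm(d[:2]),1),f(np.degrees(np.arctan2(d[1],d[0])),1)
fl,fr,bl,br=T(80,263,192),T(276,225,192),T(42,86,192),T(245,47,192)
print("top face top",f(fl),f(fr),f(bl),f(br),"w",an(fr,fl),an(br,bl),"d",an(fl,bl),an(fr,br))
gl,gr=T(107,319,22),T(281,285,22);print("bottom front",f(gl),f(gr),an(gr,gl))
fr,fl,br,bl=S(352,157,192),S(319,354,192),S(110,150,192),S(53,352,192)
print("side",f(fl),f(fr),f(bl),f(br),"w",an(fr,fl),"d",an(fl,bl),an(fr,br))
gl=S(352,517,22);print("side bottom fl",f(gl))
tip=T(593,351,3);rear=T(617,565,14);fin=T(615,514,69),T(615,556,69)
print("tip",f(tip),"rear",f(rear),an(rear,tip))
print("side tip edge",f(S(541,95,3)),f(S(541,116,0)),"rear",f(S(772,133,0)),f(S(774,110,14)))
print("side fin top corners",[f(S(x,y,69)) for x,y in((732,52),(776,55),(728,60),(772,66))])
print("top fin",[f(T(x,y,69)) for x,y in((608,513),(620,513),(610,556),(622,556))])
E
```

```text
top face top [641. 178. 192.] [674.  37. 192.] [775. 213. 192.] [810.  65. 192.] w (np.float64(144.4), np.float64(103.2)) (np.float64(152.3), np.float64(103.4)) d (np.float64(138.8), np.float64(14.7)) (np.float64(139.3), np.float64(11.5))
bottom front [644. 179.  22.] [677.  38.  22.] (np.float64(144.9), np.float64(103.2))
side [637. 185. 192.] [669.  43. 192.] [772. 214. 192.] [808.  69. 192.] w (np.float64(145.3), np.float64(102.7)) d (np.float64(138.4), np.float64(12.5)) (np.float64(141.5), np.float64(10.7))
side bottom fl [644. 177.  22.]
tip [ 634. -222.    3.] rear [ 455. -240.   14.] (np.float64(180.0), np.float64(5.8))
side tip edge [ 636. -231.    3.] [ 631. -211.    0.] rear [ 455. -232.    0.] [ 456. -243.   14.]
side fin top corners [array([ 491., -238.,   69.]), array([ 459., -242.,   69.]), array([ 492., -229.,   69.]), array([ 460., -230.,   69.])]
top fin [array([ 488., -224.,   69.]), array([ 488., -233.,   69.]), array([ 455., -225.,   69.]), array([ 455., -235.,   69.])]
```

```bash
cat >> h.py <<'E'
from scipy.spatial.transform import Rotation as R
def inc(p,yawdeg,s=None):
    "row for move_arm to TCP p (mm), tool down, tool x at yaw"
    s=s or ctrl.read_state()
    A=R.from_euler("xyz",s["tool_rot"]);B=R.from_euler("xyz",[np.pi,0,np.radians(yawdeg)])
    return np.round(np.r_[A.inv().apply(np.array(p)-s["eef_pos"])/10,np.degrees((A.inv()*B).as_rotvec())],2).tolist()
E
python3 - <<'E'
from h import *
print(inc([475,-236,130],5.8)); print(np.round([onz("top",335,237,3),onz("top",326,247,3),onz("top",387,147,30)]))
E
```

```text
[36.57, -26.51, 7.74, -0.1, 0.01, 14.18]
[[ 415.  -68.    3.]
 [ 382.  -40.    3.]
 [ 713. -231.   30.]]
```

Call:
{"op": "move_arm", "data": {
  "increments": [
    [36.6,-26.5,7.7,0,0,14.2],
    [36.6,-26.5,7.7,0,0,14.2],
    [36.6,-26.5,7.7,0,0,14.2],
    [36.6,-26.5,7.7,0,0,14.2],
    [36.6,-26.5,7.7,0,0,14.2],
    [36.6,-26.5,7.7,0,0,14.2],
    [36.6,-26.5,7.7,0,0,14.2],
    [36.6,-26.5,7.7,0,0,14.2],
    [36.6,-26.5,7.7,0,0,14.2],
    [36.6,-26.5,7.7,0,0,14.2],
    [36.6,-26.5,7.7,0,0,14.2],
    [36.6,-26.5,7.7,0,0,14.2],
    [36.6,-26.5,7.7,0,0,14.2],
    [36.6,-26.5,7.7,0,0,14.2]
  ],
  "grip": 1
}}

```text
clock: 1.5
eef_pos: [474.7, -238.6, 131.1]
tool_rot: [3.141, 0.0, 0.098]
force: [-1.3, -0.4, -0.8]
width: 85.4
```

```bash
python3 - <<'E'
from h import *
im=eyes.get_image("side"); s=ctrl.read_state();print(s["eef_pos"],s["tool_rot"],s["clock"])
print(proj("side",s["eef_pos"]), inc([475,-236,23],5.8))
cv2.imwrite("pics/s1.png",cv2.resize(im[60:220,260:460,::-1],None,fx=3.5,fy=3.5,interpolation=cv2.INTER_CUBIC))
E
```

```text
[ 474.84851001 -238.32533761  131.06546973] [ 3.14097908e+00 -1.10322798e-04  9.81306329e-02] 1.55
[350.3588924  126.36576877] [0.04, -0.24, 10.81, 0.04, -0.01, -0.18]
```

View pics/s1.png

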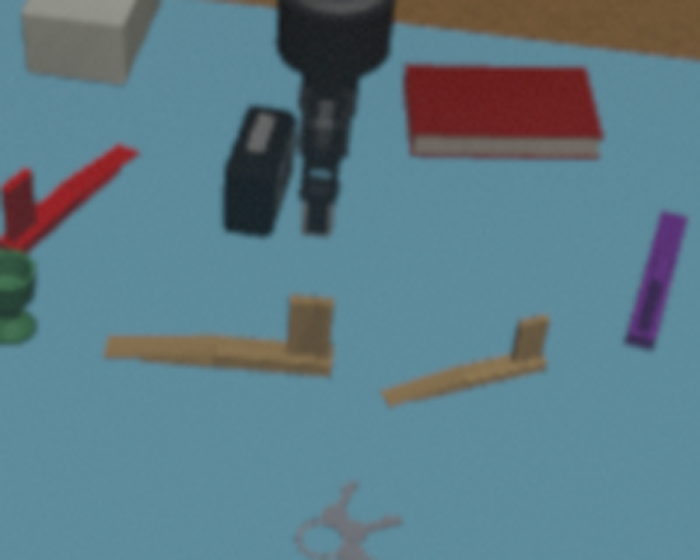

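The open fingers show at crop (316,233), matching the projected TCP, and are lined up with the fin at (310,325). I'll go down now.

Call:
{"op": "move_arm", "data": {
  "increments": [
    [0,-0.1,3,0,0,0],
    [0,-0.1,6,0,0,0],
    [0,-0.1,8,0,0,0],
    [0,-0.1,9.5,0,0,0],
    [0,-0.1,10.5,0,0,0],
    [0,-0.1,10.8,0,0,0],
    [0,-0.1,10.8,0,0,0],
    [0,-0.1,10.8,0,0,0]
  ]
}}

```text
clock: 2.35
eef_pos: [476.0, -236.2, 23.5]
tool_rot: [3.141, -0.001, 0.101]
force: [0.5, 0.4, 0.3]
width: 85.6
```

Call:
{"op": "move_arm", "data": {
  "increments": [
    [0,0,0,0,0,0],
    [0,0,0,0,0,0],
    [0,0,0,0,0,0],
    [0,0,0,0,0,0],
    [0,0,0,0,0,0],
    [0,0,0,0,0,0],
    [0,0,0,0,0,0],
    [0,0,0,0,0,0],
    [0,0,0,0,0,0],
    [0,0,0,0,0,0]
  ],
  "grip": -1
}}

```text
clock: 3.35
eef_pos: [475.4, -235.7, 22.8]
tool_rot: [-3.142, 0.0, 0.101]
force: [0.6, -0.4, -0.7]
width: 8.7
```

Held (8.7 mm). Next I'll lift, check the hold and plan the transfer.

Call:
{"op": "move_arm", "data": {
  "increments": [
    [0,0,-1.5,0,0,0],
    [0,0,-3.5,0,0,0],
    [0,0,-5,0,0,0],
    [0,0,-5,0,0,0],
    [0,0,-5,0,0,0]
  ]
}}

```text
clock: 3.85
eef_pos: [475.5, -235.7, 72.7]
tool_rot: [3.142, -0.0, 0.101]
force: [-0.1, 0.3, -1.1]
width: 8.6
```

```bash
python3 - <<'E'
from h import *
s=ctrl.read_state();print(s["eef_pos"],s["force"],s["torque"],s["width"])
print(inc([461,64,73],12.9))
E
```

```text
[ 475.48420465 -235.68531081   72.70753399] [-0.14615395  0.29296655 -1.07571895] [ 0.00216577  0.00487053 -0.01618863] 8.6158654403469
[1.58, -29.96, -0.03, 0.01, -0.02, -7.11]
```

Call:
{"op": "move_arm", "data": {
  "increments": [
    [0.1,-1,0,0,0,0],
    [0.2,-3,0,0,0,-1],
    [0.4,-6,0,0,0,-2],
    [0.5,-9,0,0,0,-3],
    [0.7,-12,0,0,0,-4],
    [0.8,-15,0,0,0,-5],
    [1.0,-18,0,0,0,-6],
    [1.2,-21,0,0,0,-7],
    [1.4,-24,0,0,0,-7.1],
    [1.5,-27,0,0,0,-7.1],
    [1.6,-29,0,0,0,-7.1],
    [1.6,-30,0,0,0,-7.1],
    [1.6,-30,0,0,0,-7.1],
    [1.6,-30,0,0,0,-7.1]
  ]
}}

```text
clock: 5.25
eef_pos: [460.8, 63.4, 72.5]
tool_rot: [3.141, 0.001, 0.224]
force: [-1.1, 0.3, -0.9]
width: 8.3
```

```bash
python3 - <<'E'
from h import *
im=eyes.get_image("top"); s=ctrl.read_state();print(s["eef_pos"],s["tool_rot"],s["clock"])
cv2.imwrite("pics/t2.png",cv2.resize(im[90:250,200:360,::-1],None,fx=3.75,fy=3.75,interpolation=cv2.INTER_CUBIC))
im=eyes.get_image("side")
cv2.imwrite("pics/s2.png",cv2.resize(im[130:290,140:360,::-1],None,fx=3.6,fy=3.6,interpolation=cv2.INTER_CUBIC))
E
```

```text
[461.01494324  62.97104233  72.63459142] [3.14078927e+00 5.72880166e-04 2.23099324e-01] 5.3
```

View pics/t2.png

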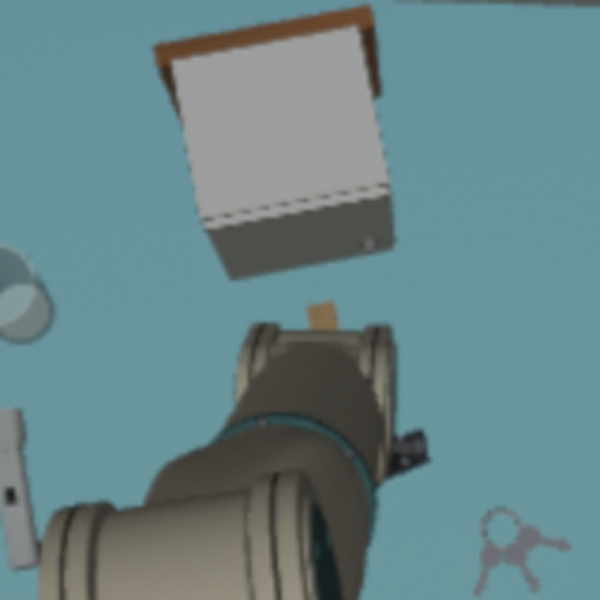

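View pics/s2.png

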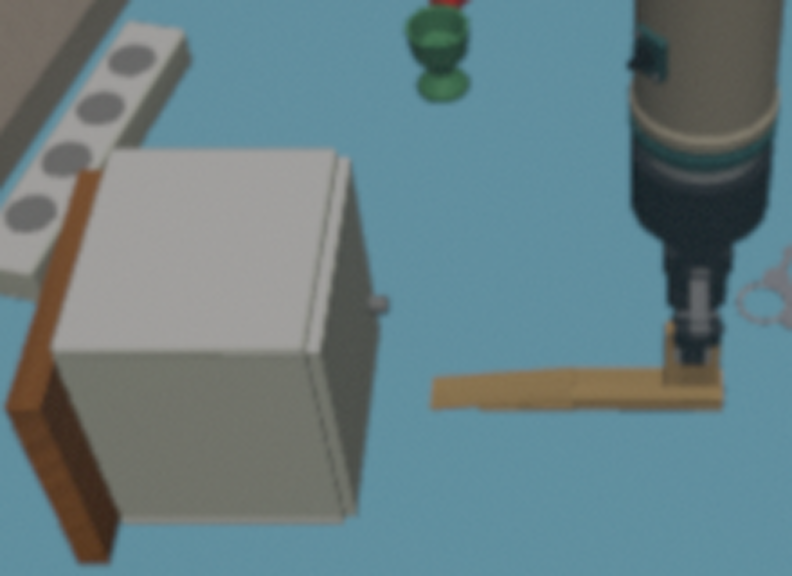

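In t2 the shim tip is at (321,303) in the crop, in front of the cabinet front, whose bottom edge runs (232,280)–(394,246). s2 shows the shim level in the fingers, pointing squarely at the cabinet, thin end at (432,392). I'll compare the tip with the front's middle.

```bash
python3 - <<'E'
from h import *
T=lambda x,y,z:onz("top",200+(x-1.4)/3.75,90+(y-1.4)/3.75,z)
S=lambda x,y,z:onz("side",140+(x-1.3)/3.6,130+(y-1.3)/3.6,z)
a=np.radians(12.9);ex=np.array([np.cos(a),np.sin(a),0]);ey=np.array([-np.sin(a),np.cos(a),0])
P=lambda n,p:print(n,np.round(p),"x",round(ex@p,1),"y",round(ey@p,1))
tip=T(321,303,53);P("tip top",tip)
for q in((307,305),(336,302)):P("edge",T(*q,53))
P("tip side",(S(431,379,53)+S(431,410,50))/2)
for n,p in(("fl bot",T(232,280,22)),("fr bot",T(394,246,22)),("fl",T(205,228,192)),("fr",T(392,192,192)),("knob",T(369,243,77)),
 ("S fl",S(319,354,192)),("S fr",S(352,157,192)),("S flb",S(352,517,22)),("S knob",S(379,304,77))):P(n,p)
p=ctrl.read_state()["eef_pos"];P("tcp",p)
E
```

```text
tip top [618.  98.  53.] x 624.5 y -42.8
edge [616. 110.  53.] x 625.1 y -30.8
edge [620.  85.  53.] x 622.9 y -55.5
tip side [616.  99.  52.] x 622.9 y -41.5
fl bot [644. 178.  22.] x 667.8 y 30.2
fr bot [679.  38.  22.] x 670.7 y -114.1
fl [640. 179. 192.] x 664.2 y 31.0
fr [674.  35. 192.] x 664.7 y -115.9
knob [665.  58.  77.] x 661.5 y -92.4
S fl [637. 185. 192.] x 661.9 y 37.8
S fr [669.  43. 192.] x 661.5 y -107.5
S flb [644. 177.  22.] x 667.3 y 28.3
S knob [662.  56.  77.] x 657.4 y -92.9
tcp [461.  63.  73.] x 463.5 y -41.7
```

Lateral offset is about 0 (tip −42.8, cabinet middle −42.3), squareness is fine, and the tip is about 60 mm before the foot. I'll lower it.

Call:
{"op": "move_arm", "data": {
  "increments": [
    [0,0,1,0,0,0],
    [0,0,2,0,0,0],
    [0,0,3,0,0,0],
    [0,0,4,0,0,0],
    [0,0,4.5,0,0,0],
    [0,0,4.8,0,0,0],
    [0,0,4.9,0,0,0],
    [0,0,4.9,0,0,0],
    [0,0,4.9,0,0,0],
    [0,0,4.9,0,0,0]
  ]
}}

```text
clock: 6.35
eef_pos: [461.5, 64.4, 24.1]
tool_rot: [3.142, -0.001, 0.225]
force: [-0.3, -0.2, -1.0]
width: 8.4
```

Call:
{"op": "move_arm", "data": {
  "increments": [
    [0,0,0.05,0,0,0],
    [0,0,0.05,0,0,0],
    [0,0,0.05,0,0,0]
  ]
}}

```text
clock: 6.65
eef_pos: [461.2, 64.4, 23.4]
tool_rot: [-3.142, -0.0, 0.225]
force: [0.7, 0.1, -1.2]
width: 8.7
```

Call:
{"op": "move_arm", "data": {
  "increments": [
    [0,0,0.05,0,0,0],
    [0,0,0.05,0,0,0],
    [0,0,0.05,0,0,0]
  ]
}}

```text
clock: 6.95
eef_pos: [461.1, 64.3, 22.8]
tool_rot: [3.142, 0.0, 0.225]
force: [-0.2, -0.0, -0.6]
width: 8.7
```

Call:
{"op": "move_arm", "data": {
  "increments": [
    [0,0,0.03,0,0,0],
    [0,0,0.03,0,0,0],
    [0,0,0.03,0,0,0]
  ]
}}

```text
clock: 7.25
eef_pos: [461.2, 64.3, 22.5]
tool_rot: [3.142, -0.0, 0.225]
force: [-0.7, -0.2, 0.1]
width: 8.5
```

Call:
{"op": "move_arm", "data": {
  "increments": [
    [0,0,0.03,0,0,0],
    [0,0,0.03,0,0,0],
    [0,0,0.03,0,0,0]
  ]
}}

```text
clock: 7.55
eef_pos: [461.2, 64.3, 22.5]
tool_rot: [-3.142, -0.0, 0.225]
force: [-1.9, 0.7, 5.5]
width: 9.2
```

Touchdown felt. I'll ease up a bit and slide to just under the foot.

Call:
{"op": "move_arm", "data": {
  "increments": [
    [0,0,-0.03,0,0,0],
    [0.5,0,-0.03,0,0,0],
    [1,0,-0.03,0,0,0],
    [1.5,0,-0.03,0,0,0],
    [2,0,-0.03,0,0,0],
    [2.5,0,-0.03,0,0,0],
    [3,0,-0.03,0,0,0],
    [3.5,0,-0.03,0,0,0],
    [4,0,-0.03,0,0,0],
    [4.5,0,-0.03,0,0,0],
    [5,0,-0.03,0,0,0],
    [5.5,0,-0.03,0,0,0],
    [5.8,0,-0.03,0,0,0],
    [6,0,-0.03,0,0,0],
    [6,0,-0.03,0,0,0],
    [6,0,-0.03,0,0,0]
  ]
}}

```text
clock: 9.15
eef_pos: [518.6, 77.6, 22.5]
tool_rot: [-3.141, 0.002, 0.225]
force: [-3.5, -0.4, 5.0]
width: 8.7
```

Call:
{"op": "move_arm", "data": {
  "increments": [
    [0.2,0,0,0,0,0],
    [0.4,0,0,0,0,0],
    [0.6,0,0,0,0,0],
    [0.8,0,0,0,0,0],
    [1.0,0,0,0,0,0],
    [1.0,0,0,0,0,0]
  ]
}}

```text
clock: 9.75
eef_pos: [528.7, 79.8, 22.5]
tool_rot: [-3.141, 0.002, 0.225]
force: [-3.1, -1.2, 5.4]
width: 9.0
```

Call:
{"op": "move_arm", "data": {
  "increments": [
    [0.1,0,0,0,0,0],
    [0.2,0,0,0,0,0],
    [0.3,0,0,0,0,0],
    [0.3,0,0,0,0,0]
  ]
}}

```text
clock: 10.15
eef_pos: [531.4, 80.5, 22.5]
tool_rot: [-3.141, 0.002, 0.225]
force: [-2.8, -0.7, 5.1]
width: 9.1
```

Call:
{"op": "move_arm", "data": {
  "increments": [
    [0,0,-0.03,0,0,0],
    [0,0,-0.03,0,0,0],
    [0.1,0,-0.03,0,0,0],
    [0.2,0,-0.03,0,0,0],
    [0.2,0,-0.03,0,0,0]
  ]
}}

```text
clock: 10.65
eef_pos: [534.7, 81.2, 22.7]
tool_rot: [3.142, -0.001, 0.225]
force: [-0.1, 0.1, -1.3]
width: 8.7
```

Call:
{"op": "move_arm", "data": {
  "increments": [
    [0.1,0,0,0,0,0],
    [0.2,0,0,0,0,0],
    [0.2,0,0,0,0,0]
  ]
}}

```text
clock: 10.95
eef_pos: [536.5, 81.6, 22.8]
tool_rot: [3.142, -0.0, 0.225]
force: [-0.0, -0.0, -0.1]
width: 8.8
```

Call:
{"op": "move_arm", "data": {
  "increments": [
    [0.1,0,0,0,0,0],
    [0.2,0,0,0,0,0],
    [0.2,0,0,0,0,0]
  ]
}}

```text
clock: 11.25
eef_pos: [538.4, 82.0, 22.8]
tool_rot: [3.142, -0.0, 0.225]
force: [-0.2, 0.2, -1.1]
width: 8.6
```

Call:
{"op": "move_arm", "data": {
  "increments": [
    [0,0,0.01,0,0,0],
    [0.1,0,0.01,0,0,0],
    [0.2,0,0.01,0,0,0],
    [0.2,0,0.01,0,0,0]
  ]
}}

```text
clock: 11.65
eef_pos: [540.4, 82.5, 22.8]
tool_rot: [3.142, -0.0, 0.225]
force: [-0.3, 0.6, -1.2]
width: 8.6
```

Call:
{"op": "move_arm", "data": {
  "increments": [
    [0.1,0,0,0,0,0],
    [0.2,0,0,0,0,0],
    [0.2,0,0,0,0,0]
  ]
}}

```text
clock: 11.95
eef_pos: [542.3, 82.9, 22.8]
tool_rot: [3.142, -0.0, 0.225]
force: [-0.2, 0.8, -0.0]
width: 8.7
```

Call:
{"op": "move_arm", "data": {
  "increments": [
    [0.1,0,0,0,0,0],
    [0.2,0,0,0,0,0],
    [0.2,0,0,0,0,0]
  ]
}}

```text
clock: 12.25
eef_pos: [544.3, 83.4, 22.7]
tool_rot: [3.142, -0.0, 0.225]
force: [-0.7, 0.3, -0.8]
width: 8.6
```

Call:
{"op": "move_arm", "data": {
  "increments": [
    [0,0,0.01,0,0,0],
    [0.1,0,0.01,0,0,0],
    [0.2,0,0.01,0,0,0],
    [0.2,0,0.01,0,0,0]
  ]
}}

```text
clock: 12.65
eef_pos: [546.3, 83.8, 22.6]
tool_rot: [3.142, -0.0, 0.225]
force: [-0.3, -0.2, -1.1]
width: 8.7
```

Call:
{"op": "move_arm", "data": {
  "increments": [
    [0.1,0,0,0,0,0],
    [0.2,0,0,0,0,0],
    [0.2,0,0,0,0,0]
  ]
}}

```text
clock: 12.95
eef_pos: [548.2, 84.3, 22.6]
tool_rot: [3.142, -0.0, 0.225]
force: [-0.1, -0.1, -0.7]
width: 8.6
```

Call:
{"op": "move_arm", "data": {
  "increments": [
    [0.1,0,0,0,0,0],
    [0.2,0,0,0,0,0],
    [0.2,0,0,0,0,0]
  ]
}}

```text
clock: 13.25
eef_pos: [550.2, 84.7, 22.6]
tool_rot: [3.142, -0.0, 0.225]
force: [-0.3, 0.3, -0.9]
width: 8.9
```

Call:
{"op": "move_arm", "data": {
  "increments": [
    [0.1,0,0,0,0,0],
    [0.2,0,0,0,0,0],
    [0.2,0,0,0,0,0]
  ]
}}

```text
clock: 13.55
eef_pos: [552.1, 85.2, 22.6]
tool_rot: [3.142, -0.0, 0.225]
force: [0.4, -0.4, -1.4]
width: 8.7
```

Call:
{"op": "move_arm", "data": {
  "increments": [
    [0.1,0,0,0,0,0],
    [0.2,0,0,0,0,0],
    [0.2,0,0,0,0,0]
  ]
}}

```text
clock: 13.85
eef_pos: [554.0, 85.6, 22.7]
tool_rot: [3.142, -0.0, 0.225]
force: [-0.6, -0.0, -0.1]
width: 8.8
```

Call:
{"op": "move_arm", "data": {
  "increments": [
    [0.1,0,0,0,0,0],
    [0.2,0,0,0,0,0],
    [0.2,0,0,0,0,0]
  ]
}}

```text
clock: 14.15
eef_pos: [556.0, 86.0, 22.6]
tool_rot: [3.142, -0.0, 0.225]
force: [1.0, 0.8, -0.4]
width: 8.8
```

Call:
{"op": "move_arm", "data": {
  "increments": [
    [0.1,0,0,0,0,0],
    [0.2,0,0,0,0,0],
    [0.2,0,0,0,0,0]
  ]
}}

```text
clock: 14.45
eef_pos: [557.4, 86.3, 22.6]
tool_rot: [-3.142, 0.001, 0.225]
force: [-1.1, -0.2, 0.3]
width: 8.8
```

Call:
{"op": "move_arm", "data": {
  "increments": [
    [0.1,0,0,0,0,0],
    [0.2,0,0,0,0,0],
    [0.2,0,0,0,0,0]
  ]
}}

```text
clock: 14.75
eef_pos: [558.5, 86.5, 22.6]
tool_rot: [-3.141, 0.002, 0.225]
force: [-4.5, -1.2, 4.4]
width: 8.8
```

Call:
{"op": "move_arm", "data": {
  "increments": [
    [0.1,0,0,0,0,0],
    [0.2,0,0,0,0,0],
    [0.2,0,0,0,0,0]
  ]
}}

```text
clock: 15.05
eef_pos: [559.2, 86.7, 22.5]
tool_rot: [-3.141, 0.004, 0.225]
force: [-8.2, -2.3, 6.9]
width: 8.9
```

Nip felt: push about 8 N over drag that includes some of my own down-force, with roughly 3 mm of travel since contact. I estimate 3–4 N from the foot. I'll relax the push and then open.

Call:
{"op": "move_arm", "data": {
  "increments": [
    [-0.05,0,0,0,0,0],
    [-0.1,0,0,0,0,0],
    [-0.1,0,0,0,0,0],
    [-0.1,0,0,0,0,0]
  ]
}}

```text
clock: 15.45
eef_pos: [559.3, 86.7, 22.5]
tool_rot: [-3.141, 0.002, 0.225]
force: [-5.7, -0.9, 3.8]
width: 8.7
```

Call:
{"op": "move_arm", "data": {
  "increments": [
    [-0.1,0,0,0,0,0],
    [-0.1,0,0,0,0,0],
    [-0.1,0,0,0,0,0]
  ]
}}

```text
clock: 15.75
eef_pos: [559.3, 86.8, 22.6]
tool_rot: [-3.142, 0.001, 0.225]
force: [-4.2, -1.8, 1.5]
width: 8.8
```

Call:
{"op": "move_arm", "data": {
  "increments": [
    [0,0,0,0,0,0],
    [0,0,0,0,0,0],
    [0,0,0,0,0,0],
    [0,0,0,0,0,0],
    [0,0,0,0,0,0],
    [0,0,0,0,0,0],
    [0,0,0,0,0,0],
    [0,0,0,0,0,0]
  ],
  "grip": 1
}}

```text
clock: 16.55
eef_pos: [559.7, 86.9, 22.6]
tool_rot: [3.142, -0.0, 0.225]
force: [0.6, -0.2, -0.5]
width: 85.4
```

Call:
{"op": "move_arm", "data": {
  "increments": [
    [0,0,-2,0,0,0],
    [0,0,-5,0,0,0],
    [0,0,-9,0,0,0],
    [-3,0,-12,0,0,0],
    [-7,0,-14,0,0,0],
    [-10,0,-14,0,0,0],
    [-10,0,-14,0,0,0],
    [-10,0,-14,0,0,0]
  ]
}}

```text
clock: 17.35
eef_pos: [462.3, 64.7, 163.1]
tool_rot: [-3.141, -0.001, 0.225]
force: [0.9, 0.7, 0.6]
width: 85.6
```

```bash
python3 - <<'E'
from h import *
im=eyes.get_image("side"); s=ctrl.read_state();print(s["eef_pos"],s["clock"])
a=cv2.resize(im[140:280,140:360,::-1],None,fx=3.4,fy=3.4,interpolation=cv2.INTER_CUBIC)
cv2.imwrite("pics/s3.png",a)
E
```

```text
[463.15610165  64.82222769 162.9082133 ] 17.4
```

View pics/s3.png

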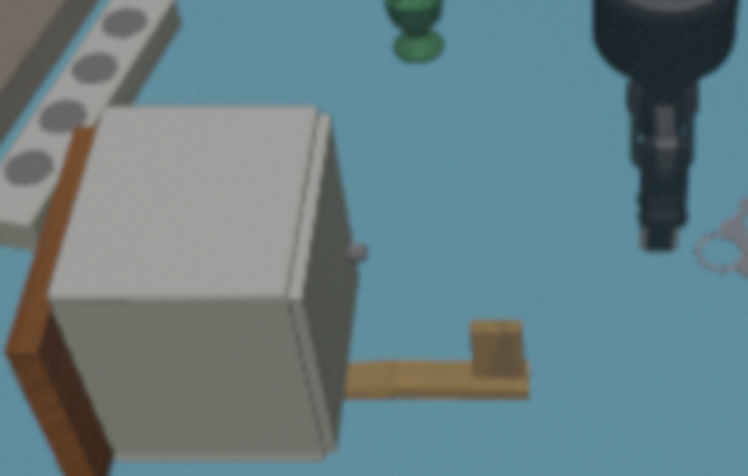

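s3 shows the shim flat under the cabinet front: the fin stands upright at (497,350), the rear end is at (528,380), and the gripper is clear. The egg cup and keys look undisturbed. I'm handing in.

```bash
python3 -c "
from cell import ctrl
print(ctrl.finish_job())"
```

```text
the job is handed in; nothing more can be done
None
```

I slid the larger wooden shim under the middle of the cabinet's foot until the foot nipped it, let go, backed the arm away, and handed the job in at about 17 s. No verdict came back.

- **Alignment:** before sliding, the tip was within about 1 mm of the cabinet's middle, going by the top camera. The side camera's top corners put the middle about 7 mm away from that, still inside the 12 mm limit. The shim lay square to the cabinet within about 0.02 rad.
- **Nip:** the push rose from almost nothing to about 8 N over the last 3 mm. From that push and travel I estimate the foot bears on the shim with 3–4 N, with the tip about 40 mm past the foot. I did not measure the bearing force directly. Before opening the fingers I eased the push off, and the shim did not move back.
- **Sliding:** partway in I was pressing the shim down with about 5 N, so I eased off before the foot met the taper.
- **After release:** the last side picture shows the shim flat with its fin upright and the gripper clear. The egg cup and keys look undisturbed. The tumbler, clock and torch were outside that picture, and nothing I did went near them.

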